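Spring clip held open over the recipe card

TASK

Take the red spring clip by its two handles, lift it up and off its pair of wire hooks, and squeeze it so that its jaws gape wide. Hold it upright astride the middle of the recipe card's top edge, the edge well inside the mouth and nothing pressing on the card, ready for a note to be slipped in. Finish while still holding it open and still like that; be gentle with the card and leave the bottle, salt jar and mug where they stand.

Things in the scene. Friction and masses are not known exactly. Their poses are not given: they have to be found in the camera images.
- clip_centre (a point): Middle of the steel pin of the red spring clip (peg type, about 95 mm tall, 105 g). y runs along the pin (8 mm thick, 98 mm long), z from jaws up to handles, x across the two halves: the line along which handles are squeezed and jaws part. It hangs upright, pin ends in the two hooks. Jaws, 44 mm wide (y), hang to 41 mm below the pin.
- clip_handles (a point): Point midway between the two handles, 36 mm above the pin: a good place to squeeze, along the clip's x. Handles are flat plates 40 mm wide (y), from 6 to 55 mm above the pin, leaning apart: over their outsides 28 mm at the foot and 52 mm at the top at rest; squeezed fully they are parallel, about 24 mm over all.
- clip: The same spring clip as a whole; its origin is the pin centre, axes as for clip_centre.
- clip_front (a joint): Clip opening: swing (rad) of each half, both alike; 0 = jaws shut, 0.26 = fully open at its stop. Jaw gap = about 80 mm x this value (20 mm fully open), up to 10 mm below the pin. A spring shuts it: squeezed 36 mm above the pin it yields at about 3.5 N and is fully open at about 8.5 N a side; a grip of 20 N or more takes it to the stop.
- rack: Fixed rack: pale wooden board 80 (x) x 130 (y) x 12 mm with two upright hooks of 6 mm wire, 37 mm either side of its middle along y, each ending in a V crook open upwards; origin under the board's centre. The pin rests in the crooks 95 mm above the counter, clip axes parallel to the rack's. Hooks reach 105 mm high; the pin is free of them once 15 mm up.
- card_edge (a point): Middle of the top edge of the recipe card, 165 mm above the counter. The stiff laminated card, 3 mm thick (x), 120 mm wide (y, along the edge), z up, stands fixed in a wooden block. Its x axis is square to the card's faces.
- card: The card with its fixed wooden block, 60 (x) x 150 (y) x 24 mm; origin under the block's centre, axes as for card_edge.
- sauce: Bystander: amber sauce bottle with red cap, 62 mm across, 190 mm tall; origin at the centre of its underside.
- salt: Bystander: clear salt jar with steel cap, 66 mm across, 85 mm tall; origin at the centre of its underside.
- mug: Bystander: white mug, 80 mm across, 90 mm tall; origin at the centre of its underside.
Things that resemble listed ones, but are neither listed nor needed, are in the scene too. Of the things that look like the clip, the larger one is meant.

How it is judged:
By the outcome, as a careful person would: the job done as asked, in the order asked, and still so for the second after the job is handed in, while the arm keeps its last pose, push and grip.
It also fails if it takes over 42 s, if anything falls off the work surface, if the arm or the gripper's body presses on something with over 40 N, if the wrist force passes 120 N, or if a joint passes its speed limit or range.

ROBOT

A 6-joint arm with a two-finger parallel gripper is mounted at the origin on the work surface. World frame = base frame: x ahead of the robot, y to its left, z up, the work surface at z = 0. Lengths are in m, angles in rad, forces in N, time in s.
With the tool pointing down it reaches from about 0.35 to 0.775 m from the base axis. Payload 5.5 kg.
Tool frame: the origin (TCP) lies at the very end of the fingers, on their centre line; the grasp point (between the pads) lies env.grasp_offset behind it (env.grasp_offset is the distance from the TCP to the grasp point, in m); x points along the fingers, y is the direction in which the jaws open and shut, and the axes are right-handed (so a half turn about x gives the same grasp; the last joint's range is limited). The gripper opens to 85 mm and grips with 20 to 120 N. Pads are 22 mm wide; open, the fingers measure 114 mm over their backs; the gripper's body (76 mm by 85 mm) begins 54 mm behind the grasp point. The pads swing forward as they close: fully open they stand 13 mm farther back than shut.
Start: joints at [-1.479, 0.313, 0.046, 1.304, 0, 1.431], TCP at [0.132, -0.56, 0.231] pointing down, gripper open.
Joint ranges: [-2.76, 2.76], [-0.86, 1.69], [-1.03, 1.26], [-2.2, 2.34], [-1.47, 1.5], [-3.14, 3.14]. Speed limits (rad/s): [2.57, 2.57, 3.14, 3.14, 3.14, 3.14].

INTERFACE

Orientations are given as a unit quaternion [w, x, y, z].
In Python, from workcell import get_state, viewer, job, env gives the robot as it stands.
- The arm moves only by the tool send_rows, never from a script. Its argument "plan" is a list of rows, each a list of 6 numbers: the shift along the tool's x, y, z in mm, then the turn, a rotation vector about the tool's x, y, z in degrees. A call has exactly 10 rows; each row is the pose to reach, as a shift and turn from the pose commanded when the call began, along the tool's axes at that moment; what a row does not reach only later rows make up. A row lasts 1/8 s, in which the tool goes at most 62.5 mm and 10.7 degrees, less where a joint would pass 70% of its speed; a pose out of reach is approached as far as the arm can. A call with a gripper value outside its range is refused whole. "claw" is the finger opening in mm, from 0 to 85.4, set as the call begins (left out, the last holds). The fingers move at their own pace and stop on an object; "newtons" is the grip in N (left out, the last holds). Time passes only in rows, so rows that repeat a pose let the fingers close, or fill a call up. It gives the time, the measured TCP pose, the force and the opening at its end, in the units of the state.
- get_state(): the state, without advancing time (a new reading comes with each control period).
- viewer.read_camera(name): name is "scene" or "top"; returns a dict with "frame" (420x560x3 uint8, blue, green, red), "mtx" (3x3 intrinsics, pixels), "rvec" (rotation vector, rad) and "tvec" (3), from world to camera coordinates, as OpenCV has them. Camera axes: x right, y down, z forward; pixel columns grow to the right and rows downward; lengths in m; the calibration is good to about 2 mm. A picture is of the moment at which its call begins. There is no depth.
- job.hand_in(): hands the job in, once; it reports no verdict.
The state is a dict: "clock": time; "joint_pos": joint angles; "qvel": joint speeds; "tau": joint torques, N m; "tcp_pos": TCP position; "orientation": TCP orientation; "wrist_force": force on the tool from outside, world axes, zero at the start; "ft_torque": the same for the moment, N m; "finger_gap": finger opening in m.
Only numpy, scipy, OpenCV 4.12 (cv2) and the standard library are available. Lean on these libraries where they do the work, as an engineer would, in place of code of your own. Each camera call takes 0.05 s, during which the arm holds its last target.

## Working session

There is one attempt and no reset: what is moved stays moved. The work goes in short steps, Python scripts to look and compute and a tool call to move; the robot and the scene stay as the last step left them, time stands still between calls to the robot, and variables do not carry over. Pictures are saved under pics/ and viewed, and the job is handed in when it is done.

Besides the shell and the picture viewer there is one more tool, called after "Request:" in YAML: its name, and indented under it one key for each argument. send_rows: Moves the arm, as the interface text tells. Its arguments: {"type":"object","properties":{"plan":{"type":"array"},"claw":{"type":"number"},"newtons":{"type":"number"}},"required":["plan"]}

```bash
ls; mkdir -p pics
python3 - <<'E'
from workcell import get_state, viewer, job, env
import cv2
print(env.grasp_offset, get_state())
for n in("scene","top"):
    d=viewer.read_camera(n); cv2.imwrite(f"pics/{n}0.png",d["frame"]); print(n,d["mtx"],d["rvec"],d["tvec"])
E
```

```text
pics
0.0187 {'clock': 0.0, 'joint_pos': array([-1.47859076e+00,  3.14033684e-01,  4.49955854e-02,  1.30359648e+00,
       -2.44690609e-05,  1.43117356e+00]), 'qvel': array([-0.0019601 , -0.00054314,  0.00037881,  0.00189419,  0.00118474,
       -0.00101531]), 'tau': array([-1.05632858e-03, -4.80627823e+01,  2.98532599e+01,  1.93080615e-02,
       -5.19060677e-05, -2.32548530e-06]), 'tcp_pos': array([ 0.13203441, -0.55911926,  0.23039672]), 'orientation': array([ 0.0811303 ,  0.70236818,  0.08243019, -0.70235466]), 'wrist_force': array([ 0.72110075, -0.30173803, -1.58297101]), 'ft_torque': array([ 0.04568478, -0.00808043,  0.04675473]), 'finger_gap': 0.08552185677427503}
scene [[545.12560444   0.         272.84786627]
 [  0.         545.12560444 204.23113901]
 [  0.           0.           1.        ]] [ 1.3418817   2.35472471 -0.79390134] [ 0.20455638 -0.33369433  1.62249565]
top [[393.6537241    0.         278.64065761]
 [  0.         393.6537241  211.2882685 ]
 [  0.           0.           1.        ]] [ 2.14261998 -2.10337689  0.1194297 ] [0.11814987 0.60713804 0.89464075]
```

View pics/scene0.png

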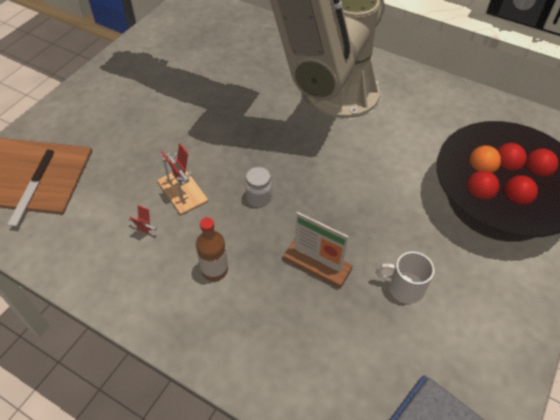

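View pics/top0.png

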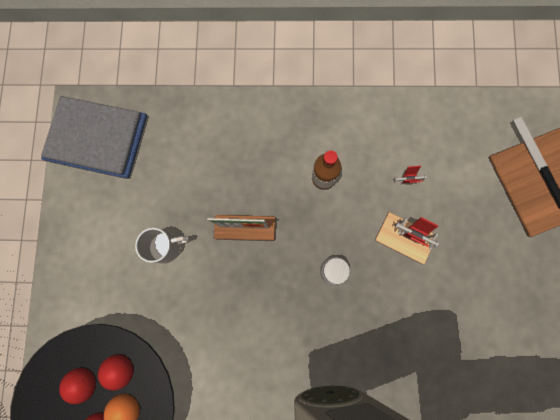

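The scene view shows the large clip on its rack near (178,165) and the card near (320,240). In the top view they are at (415,235) and (245,225). I'll enlarge these areas.

```bash
cat > h.py <<'E'
import numpy as np, cv2
from workcell import get_state, viewer, job, env
def cam(n):
    d=viewer.read_camera(n); R,_=cv2.Rodrigues(np.array(d["rvec"],float)); return d,R
def proj(d,P): return cv2.projectPoints(np.array(P,float).reshape(-1,1,3),np.array(d["rvec"],float),np.array(d["tvec"],float),d["mtx"],None)[0].reshape(-1,2)
def ray(d,uv,z):
    R,_=cv2.Rodrigues(np.array(d["rvec"],float)); t=np.array(d["tvec"],float).ravel()
    c=-R.T@t; v=R.T@np.linalg.solve(d["mtx"],[uv[0],uv[1],1]); return c+v*(z-c[2])/v[2]
def crop(im,x0,y0,x1,y1,s): return cv2.resize(im[y0:y1,x0:x1],None,fx=s,fy=s,interpolation=cv2.INTER_CUBIC)
E
python3 - <<'E'
from h import *
s=cv2.imread("pics/scene0.png");t=cv2.imread("pics/top0.png")
A=crop(t,370,200,450,275,5);B=crop(s,145,135,225,210,5)
C=crop(t,200,195,290,255,4.4444);D=crop(s,270,205,360,290,4.4444)
cv2.imwrite("pics/rackzoom.png",np.hstack([A,B]))
C=cv2.copyMakeBorder(C,0,D.shape[0]-C.shape[0],0,0,cv2.BORDER_CONSTANT)
cv2.imwrite("pics/cardzoom.png",np.hstack([C,D]))
import pickle
pickle.dump({n:{k:v for k,v in cam(n)[0].items()} for n in("scene","top")},open("cams.pkl","wb"))
E
```

```text
(no output)
```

View pics/rackzoom.png

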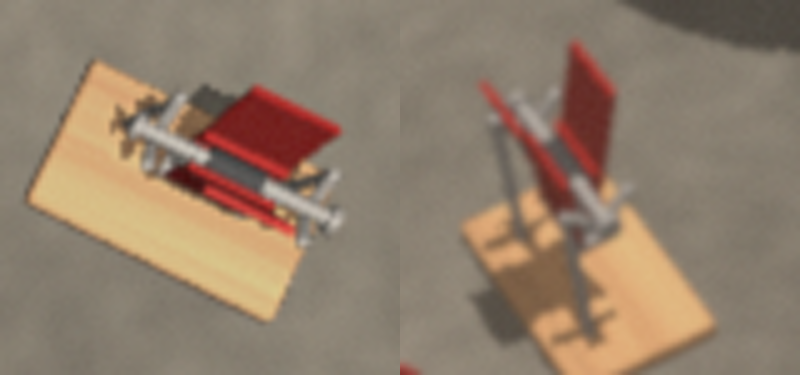

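View pics/cardzoom.png

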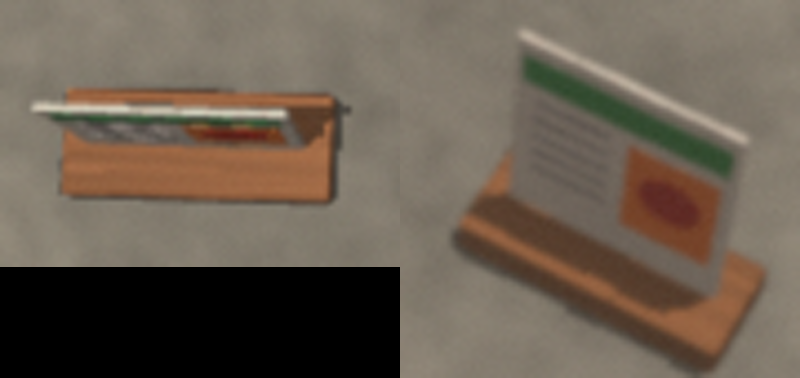

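```bash
cat > fit.py <<'E'
from h import *
import pickle
from scipy.optimize import least_squares
c=pickle.load(open("cams.pkl","rb"))
def px(x0,y0,s,pts): return [(x0+(u+.5)/s-.5,y0+(v+.5)/s-.5) for u,v in pts]
def fit(L,x0):
    def W(p,l): 
        x,y,a=p; cs,sn=np.cos(a),np.sin(a); return [x+cs*l[0]-sn*l[1],y+sn*l[0]+cs*l[1],l[2]]
    f=lambda p: np.concatenate([proj(c[n],[W(p,l)])[0]-np.array(uv) for n,l,uv in L])
    r=least_squares(f,x0); print(r.x,np.degrees(r.x[2])); print(np.round(r.fun.reshape(-1,2),2)); return r.x
T=px(370,200,5,[(135,125),(337,218),(95,60),(30,200),(270,320)]);S=px(145,135,5,[(115,98),(203,222),(62,225),(318,325)])
for n,uv in [("top",T[0]),("top",T[1]),("scene",S[0]),("scene",S[1])]: print(n,uv,ray(c[n],uv,.095))
for n,uv in [("top",T[2]),("top",T[3]),("top",T[4]),("scene",S[2]),("scene",S[3])]: print(n,uv,ray(c[n],uv,.012))
Tc=px(200,195,4.4444,[(34,107),(286,114),(68,90),(332,95),(332,198),(62,192)]);Sc=px(270,205,4.4444,[(121,34),(346,140)])
for n,uv in [("top",Tc[0]),("top",Tc[1]),("scene",Sc[0]),("scene",Sc[1])]: print(n,uv,ray(c[n],uv,.165))
for uv in Tc[2:]: print("blk",ray(c["top"],uv,.024))
E
python3 fit.py
```

```text
top (396.6, 224.6) [ 0.57168628 -0.13767391  0.095     ]
top (437.0, 243.2) [ 0.53167148 -0.22520782  0.095     ]
scene (167.6, 154.2) [ 0.52601471 -0.2275032   0.095     ]
scene (185.2, 179.0) [ 0.56842557 -0.1429584   0.095     ]
top (388.6, 211.6) [ 0.61394119 -0.14026896  0.012     ]
top (375.6, 239.6) [ 0.54427347 -0.10742686  0.012     ]
top (423.6, 263.6) [ 0.48852016 -0.22104095  0.012     ]
scene (157.0, 179.6) [ 0.55616155 -0.25451854  0.012     ]
scene (208.2, 199.6) [ 0.54262968 -0.10405294  0.012     ]
top (207.26257762577626, 218.68774187741877) [0.56890432 0.27461389 0.165     ]
top (263.9631446314463, 220.26275762757626) [0.56751821 0.15478548 0.165     ]
scene (296.83777337773375, 212.26257762577626) [0.56542401 0.15605792 0.165     ]
scene (347.46327963279634, 236.11281612816128) [0.56561754 0.27433073 0.165     ]
blk [0.59730018 0.28794211 0.024     ]
blk [0.59683393 0.1407974  0.024     ]
blk [0.53984176 0.13947725 0.024     ]
blk [0.54043212 0.28863898 0.024     ]
```

```bash
cat >> h.py <<'E'
from scipy.spatial.transform import Rotation as Ro
def cur():
    s=get_state(); q=np.array(s["orientation"]); return np.array(s["tcp_pos"]), Ro.from_quat(q[[1,2,3,0]]), s
def target(yawdeg):  # tool x down, tool y horizontal at world yaw
    a=np.radians(yawdeg); x=np.array([0,0,-1.]); y=np.array([np.cos(a),np.sin(a),0]); return Ro.from_matrix(np.c_[x,y,np.cross(x,y)])
def delta(p,yaw):
    P,R,s=cur(); sh=R.inv().apply(np.array(p)-P)*1000; rv=(R.inv()*target(yaw)).as_rotvec(degrees=True)
    print("shift",np.round(sh,1),"rot",np.round(rv,2)); return sh,rv
E
python3 - <<'E'
from h import *
P,R,s=cur(); print(P,R.as_matrix().round(3)); y=R.as_matrix()[:,1]; print("yaw",np.degrees(np.arctan2(y[1],y[0])), s["joint_pos"])
for yaw in(-25.8,154.2): delta([.5495,-.183,.30],yaw)
E
```

```text
[ 0.13207258 -0.55932737  0.23074284] [[-0.     0.23  -0.973]
 [ 0.001 -0.973 -0.23 ]
 [-1.    -0.001 -0.   ]]
yaw -76.71905432347675 [-1.47858851e+00  3.13724586e-01  4.54119062e-02  1.30358793e+00
  3.40331713e-05  1.43120800e+00]
shift [ -68.9 -270.4 -492.7] rot [-5.092e+01 -4.000e-02  5.000e-02]
shift [ -68.9 -270.4 -492.7] rot [1.2908e+02 6.0000e-02 5.0000e-02]
```

Request:
send_rows:
  plan:
    - [-10,-27,-49,-5,0,0]
    - [-20,-54,-98,-10,0,0]
    - [-30,-81,-148,-15,0,0]
    - [-40,-108,-197,-20,0,0]
    - [-48,-135,-246,-25,0,0]
    - [-55,-162,-295,-30,0,0]
    - [-60,-190,-345,-36,0,0]
    - [-64,-217,-394,-41,0,0]
    - [-67,-244,-444,-46,0,0]
    - [-69,-270,-493,-51,0,0]
  claw: 85
  newtons: 30

```text
clock: 1.45
tcp_pos: [0.5511, -0.1821, 0.3004]
orientation: [0.377, 0.598, 0.377, -0.598]
wrist_force: [0.3, -1.7, -0.1]
finger_gap: 0.0851
```

Run:
```python
from h import *
for n in("scene","top"):
    d=viewer.read_camera(n); cv2.imwrite(f"pics/{n}1.png",d["frame"])
    f=d["frame"]; c=crop(f,100,60,260,260,2.5) if n=="scene" else crop(f,330,140,490,340,2.5)
    cv2.imwrite(f"pics/{n}1z.png",c)
cv2.imwrite("pics/z1.png",np.hstack([cv2.imread("pics/scene1z.png"),cv2.imread("pics/top1z.png")]))
print(cur()); delta([.5495,-.183,.30],-25.8); delta([.5495,-.183,.114],-25.8)
```

```text
(array([ 0.55293904, -0.1798838 ,  0.29958256]), Rotation.from_matrix(array([[ 6.78255691e-04,  9.04097108e-01, -4.27326526e-01],
                            [ 1.18993953e-03, -4.27327052e-01, -9.04096330e-01],
                            [-9.99999062e-01,  1.04715756e-04, -1.36565789e-03]])), {'clock': 1.55, 'joint_pos': array([-4.53258168e-01,  3.19478470e-01,  2.20394377e-01,  1.47162354e+00,
        1.36679212e-03,  1.55907237e+00]), 'qvel': array([-0.06778144, -0.029088  , -0.04490833,  0.00909618, -0.04380822,
       -0.00416106]), 'tau': array([ 1.46322191e+00, -4.85390031e+01,  3.09769034e+01, -1.45095284e-01,
        3.08221299e-01,  2.58944073e-02]), 'tcp_pos': array([ 0.55293904, -0.1798838 ,  0.29958256]), 'orientation': array([ 0.37814863,  0.59778152,  0.37860281, -0.59692611]), 'wrist_force': array([-0.05303167, -0.37481206, -0.3599157 ]), 'ft_torque': array([-0.05639837, -0.06761379, -0.01843083]), 'finger_gap': 0.08500461065153583})
shift [-0.4 -1.8  4.3] rot [ 0.5  -0.08 -0.01]
shift [185.6  -1.8   4.5] rot [ 0.5  -0.08 -0.01]
```

View pics/z1.png

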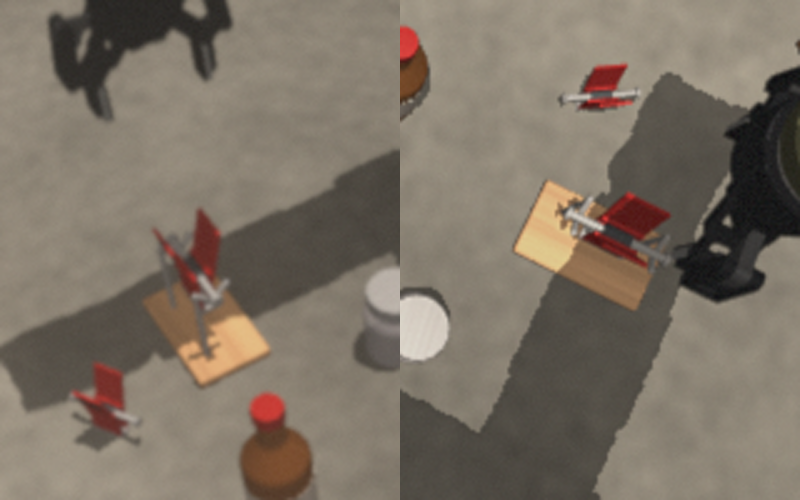

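```bash
cat >> h.py <<'E'
def overlay(im,d,x,y,z,yaw,box,s,q=0.0,col=(0,255,255)):
    a=np.radians(yaw); R=np.array([[np.cos(a),-np.sin(a),0],[np.sin(a),np.cos(a),0],[0,0,1]])
    out=crop(im,*box,s)
    def line(A,B,c=col):
        p=proj(d,[R@np.array(A)+[x,y,z],R@np.array(B)+[x,y,z]]); p=((p-[box[0],box[1]]+.5)*s-.5)
        cv2.line(out,tuple(int(v) for v in (p[0]*16)),tuple(int(v) for v in (p[1]*16)),c,1,cv2.LINE_AA,4)
    m=.001
    line((0,-49*m,0),(0,49*m,0))
    for sg in(-1,1):
        f,t=(14,26) if q==0 else (12,12)
        P=[(sg*f*m,-20*m,6*m),(sg*f*m,20*m,6*m),(sg*t*m,20*m,55*m),(sg*t*m,-20*m,55*m)]
        for i in range(4): line(P[i],P[(i+1)%4])
    return out
E
python3 - <<'E'
from h import *
import pickle
c=pickle.load(open("cams.pkl","rb"))
for n in c: 
    R,_=cv2.Rodrigues(np.array(c[n]["rvec"],float)); print(n,-R.T@np.array(c[n]["tvec"],float).ravel())
s=cv2.imread("pics/scene0.png");t=cv2.imread("pics/top0.png")
A=overlay(t,c["top"],.5495,-.183,.095,-25.8,(370,200,450,275),5)
B=overlay(s,c["scene"],.5495,-.183,.095,-25.8,(145,135,225,210),5)
cv2.imwrite("pics/ov1.png",np.hstack([A,B]))
E
```

```text
scene [1.17770559 0.46031278 1.08940765]
top [0.46160021 0.08991112 0.98071367]
```

View pics/ov1.png

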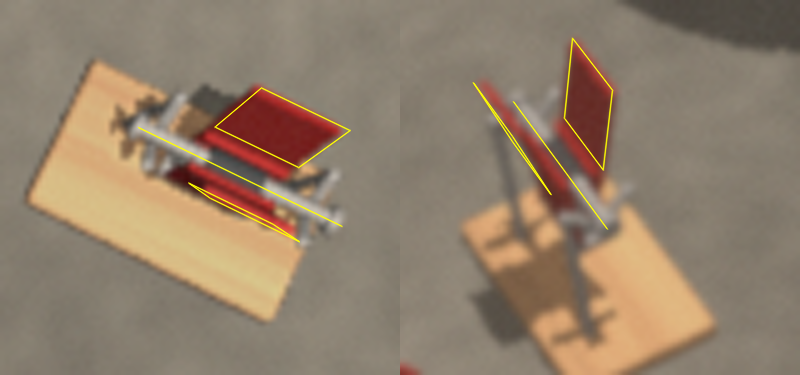

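Request:
send_rows:
  plan:
    - [15,0,-2,0,0,0]
    - [35,0,-2,0,0,0]
    - [60,0,-2,0,0,0]
    - [85,0,-2,0,0,0]
    - [100,0,-2,0,0,0]
    - [110,0,-2,0,0,0]
    - [110,0,-2,0,0,0]
    - [110,0,-2,0,0,0]
    - [110,0,-2,0,0,0]
    - [110,0,-2,0,0,0]

```text
clock: 2.8
tcp_pos: [0.5511, -0.1819, 0.1908]
orientation: [0.377, 0.599, 0.376, -0.599]
wrist_force: [-1.1, 0.4, 0.8]
finger_gap: 0.085
```

Run:
```python
from h import *
I=[]
for n,b in(("scene",(110,80,270,240)),("top",(360,150,520,310))):
    d=viewer.read_camera(n); f=d["frame"]; I.append(overlay(f,d,.550,-.181,.095,-26,b,2.5))
cv2.imwrite("pics/z2.png",np.hstack(I))
print(cur()[:2]); delta([.550,-.181,.19],-26); delta([.550,-.181,.113],-26)
```

```text
(array([ 0.55090705, -0.18181568,  0.19056605]), Rotation.from_matrix(array([[ 4.14523516e-04,  9.00995011e-01, -4.33829251e-01],
                            [-3.37450432e-04, -4.33829138e-01, -9.00995097e-01],
                            [-9.99999857e-01,  5.19879524e-04,  1.24208776e-04]])))
shift [ 0.6 -1.2 -0.3] rot [ 0.29  0.01 -0.03]
shift [77.6 -1.2 -0.4] rot [ 0.29  0.01 -0.03]
```

View pics/z2.png

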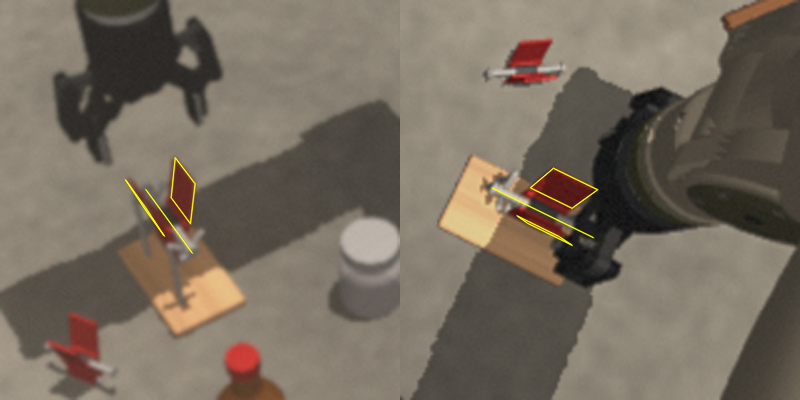

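The model overlay fits the clip in both views: in the scene crop the handles are near (130–190, 160–230), with the open fingers above and on either side. Descending.

Request:
send_rows:
  plan:
    - [10,-1,0,0,0,0]
    - [24,-1,0,0,0,0]
    - [40,-1,0,0,0,0]
    - [56,-1,0,0,0,0]
    - [70,-1,0,0,0,0]
    - [77,-1,0,0,0,0]
    - [77,-1,0,0,0,0]
    - [77,-1,0,0,0,0]
    - [77,-1,0,0,0,0]
    - [77,-1,0,0,0,0]

```text
clock: 4.15
tcp_pos: [0.5501, -0.1815, 0.1138]
orientation: [0.376, 0.599, 0.376, -0.599]
wrist_force: [0.1, 0.3, -0.4]
finger_gap: 0.0854
```

Run:
```python
from h import *
I=[]
for n,b in(("scene",(110,80,270,240)),("top",(360,150,520,310))):
    d=viewer.read_camera(n); f=d["frame"]; I.append(crop(f,*b,2.5))
cv2.imwrite("pics/z3.png",np.hstack(I))
print(cur()[:2]); delta([.550,-.181,.113],-26)
```

```text
(array([ 0.54999169, -0.18146572,  0.11358879]), Rotation.from_matrix(array([[ 4.81159848e-04,  9.00942988e-01, -4.33937209e-01],
                            [-3.39437422e-04, -4.33937087e-01, -9.00943111e-01],
                            [-9.99999827e-01,  5.80792178e-04,  9.70206622e-05]])))
shift [ 0.6 -0.2 -0.4] rot [ 0.28  0.01 -0.03]
```

View pics/z3.png

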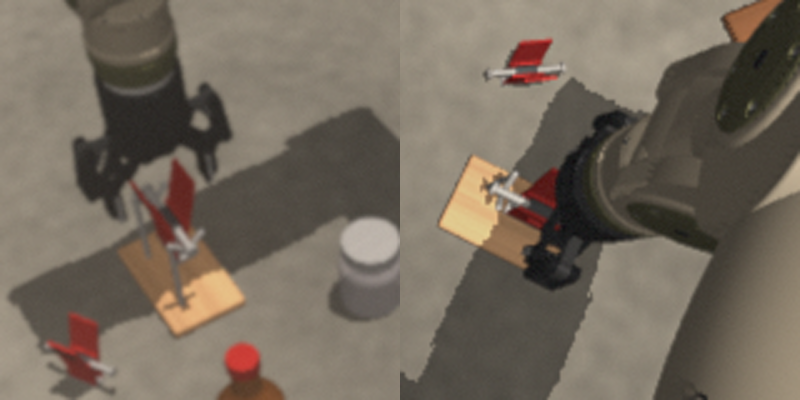

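Run:
```python
from h import *
P,R,s=cur(); y=R.as_matrix()[:,1]
for n,b in(("scene",(110,80,270,240)),("top",(360,150,520,310))):
    d=viewer.read_camera(n); f=d["frame"]; im=crop(f,*b,4)
    for k,p in enumerate([P+y*.0425+[0,0,.0],P-y*.0425+[0,0,.0],P+y*.0425+[0,0,.013],P-y*.0425+[0,0,.013],P+[0,0,-.0186]]):
        q=((proj(d,[p])[0]-b[:2]+.5)*4-.5); cv2.circle(im,(int(q[0]),int(q[1])),3,(0,255,0) if k<4 else (255,255,0),1)
    cv2.imwrite(f"pics/z4{n}.png",im[:600,:640])
```

```text
(no output)
```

View pics/z4scene.png

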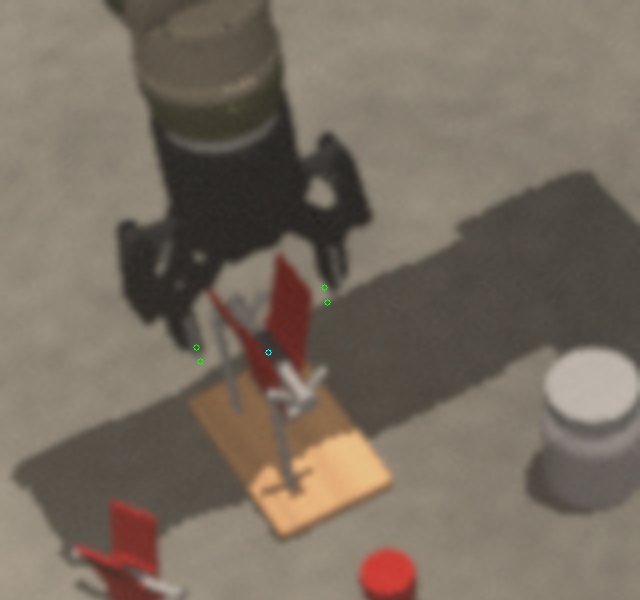

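View pics/z4top.png

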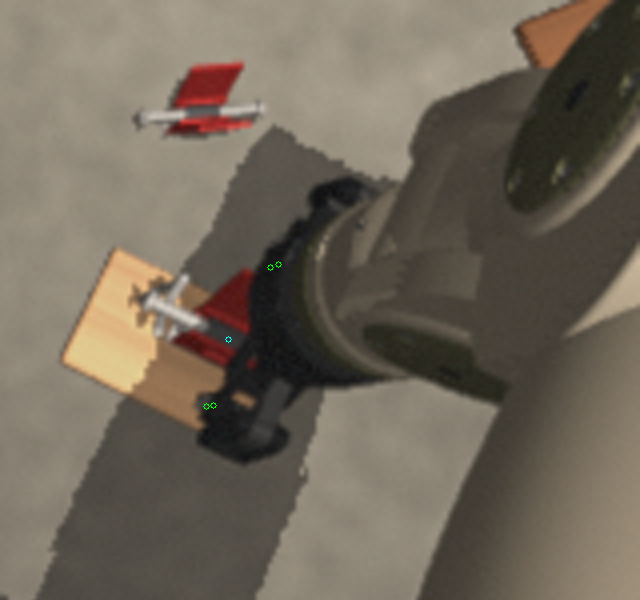

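Request:
send_rows:
  plan:
    - [0,0,0,0,0,0]
    - [0,0,0,0,0,0]
    - [0,0,0,0,0,0]
    - [0,0,0,0,0,0]
    - [0,0,0,0,0,0]
    - [0,0,0,0,0,0]
    - [0,0,0,0,0,0]
    - [0,0,0,0,0,0]
    - [0,0,0,0,0,0]
    - [0,0,0,0,0,0]
  claw: 10
  newtons: 30

```text
clock: 5.6
tcp_pos: [0.5503, -0.1816, 0.1149]
orientation: [0.377, 0.599, 0.376, -0.598]
wrist_force: [-1.1, 0.4, 7.1]
finger_gap: 0.021
```

Run:
```python
from h import *
I=[]
for n,b in(("scene",(110,80,270,240)),("top",(360,150,520,310))):
    d=viewer.read_camera(n); f=d["frame"]; I.append(crop(f,*b,2.5))
cv2.imwrite("pics/z5.png",np.hstack(I))
print(cur())
```

```text
(array([ 0.55030976, -0.1816464 ,  0.114909  ]), Rotation.from_matrix(array([[ 1.74560261e-03,  9.00878883e-01, -4.34067035e-01],
                            [-1.03916046e-03, -4.34065828e-01, -9.00880557e-01],
                            [-9.99997937e-01,  2.02364475e-03,  1.78451268e-04]])), {'clock': 5.7, 'joint_pos': array([-4.57224347e-01,  3.78853336e-01, -1.51883221e-01,  1.03803472e+00,
       -1.61806782e-04,  1.56257405e+00]), 'qvel': array([-0.00186535, -0.00051932, -0.00031144,  0.00192489,  0.00086667,
        0.00053163]), 'tau': array([-4.38373990e-02, -4.48818541e+01,  2.58815914e+01, -1.06920809e+00,
        3.86057643e-02, -6.14490453e-02]), 'tcp_pos': array([ 0.55030976, -0.1816464 ,  0.114909  ]), 'orientation': array([ 0.37678184,  0.59908951,  0.37550304, -0.59843518]), 'wrist_force': array([-2.59472683,  0.32435012,  9.42879512]), 'ft_torque': array([ 0.20490693,  0.43260079, -0.07620865]), 'finger_gap': 0.021000627763498737})
```

View pics/z5.png

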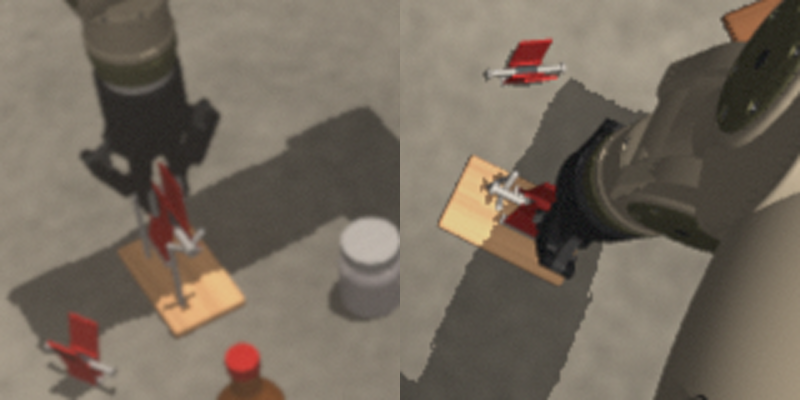

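The gap stopped at 21 mm and the handles look squeezed upright at (165,200) in the crop. Lifting straight up.

Request:
send_rows:
  plan:
    - [-3,0,0,0,0,0]
    - [-8,0,0,0,0,0]
    - [-16,0,0,0,0,0]
    - [-30,0,0,0,0,0]
    - [-50,0,0,0,0,0]
    - [-80,0,0,0,0,0]
    - [-115,0,0,0,0,0]
    - [-145,0,0,0,0,0]
    - [-165,0,0,0,0,0]
    - [-170,0,0,0,0,0]

```text
clock: 6.95
tcp_pos: [0.5506, -0.1817, 0.2856]
orientation: [0.377, 0.599, 0.375, -0.598]
wrist_force: [-0.5, 0.1, -0.9]
finger_gap: 0.0211
```

Run:
```python
from h import *
I=[]
for n,b in(("scene",(110,20,270,180)),("top",(360,150,520,310))):
    d=viewer.read_camera(n); f=d["frame"]; I.append(crop(f,*b,2.5))
cv2.imwrite("pics/z6.png",np.hstack(I))
print(cur()[0])
delta([.567,.215,.285],-.4)
```

```text
[ 0.55002669 -0.18147723  0.28387294]
shift [  -1.3 -156.7 -364.6] rot [-2.532e+01  2.000e-02 -6.000e-02]
```

View pics/z6.png

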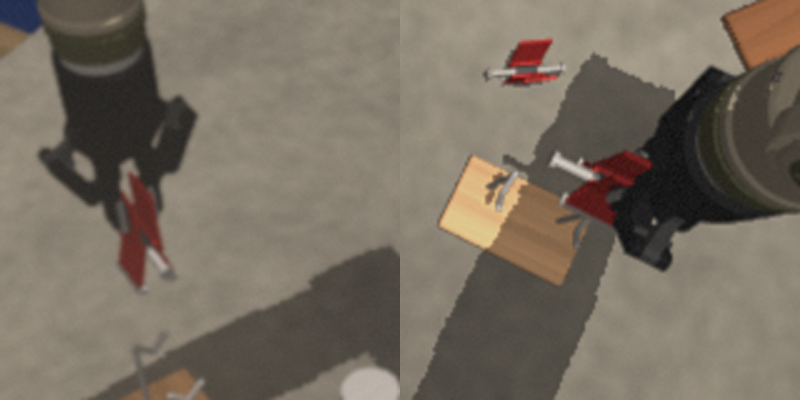

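The clip hangs open in the fingers, with the jaws at about (135,270) in the scene crop, and is clear of the hooks. Moving over the card.

Request:
send_rows:
  plan:
    - [0,-8,-18,-1,0,0]
    - [0,-23,-54,-4,0,0]
    - [0,-43,-100,-7,0,0]
    - [0,-66,-153,-11,0,0]
    - [0,-89,-207,-15,0,0]
    - [0,-112,-260,-19,0,0]
    - [0,-132,-307,-22,0,0]
    - [0,-146,-340,-24,0,0]
    - [0,-154,-358,-25,0,0]
    - [0,-157,-365,-25.3,0,0]

```text
clock: 8.3
tcp_pos: [0.5661, 0.2166, 0.2825]
orientation: [-0.498, -0.501, -0.499, 0.502]
wrist_force: [0.2, -0.0, -1.0]
finger_gap: 0.0213
```

Request:
send_rows:
  plan:
    - [0,0,0,0,0,0]
    - [0,0,0,0,0,0]
    - [0,0,0,0,0,0]
    - [0,0,0,0,0,0]
    - [0,0,0,0,0,0]
    - [0,0,0,0,0,0]
    - [0,0,0,0,0,0]
    - [0,0,0,0,0,0]
    - [0,0,0,0,0,0]
    - [0,0,0,0,0,0]

```text
clock: 9.55
tcp_pos: [0.5668, 0.2156, 0.2832]
orientation: [-0.498, -0.502, -0.498, 0.502]
wrist_force: [-0.6, 0.0, -1.8]
finger_gap: 0.0208
```

Run:
```python
from h import *
I=[]
P=cur()[0]
for n,b in(("scene",(270,120,390,270)),("top",(170,140,330,260))):
    d=viewer.read_camera(n); f=d["frame"]; cv2.imwrite(f"pics/{n}7.png",f)
    cv2.imwrite(f"pics/z7{n}.png",overlay(f,d,P[0],P[1],P[2]-.018,-.4,b,4,q=1))
print(cur()[:2])
delta([.567,.215,.285],-.4)
```

```text
(array([0.56679861, 0.21559753, 0.28323725]), Rotation.from_matrix(array([[-1.51146625e-05,  9.99973454e-01, -7.28640145e-03],
                            [-8.55253609e-05, -7.28640272e-03, -9.99973450e-01],
                            [-9.99999996e-01, -1.44910891e-05,  8.56332221e-05]])))
shift [-1.8  0.2  0.6] rot [-0.02  0.    0.  ]
```

View pics/z7scene.png

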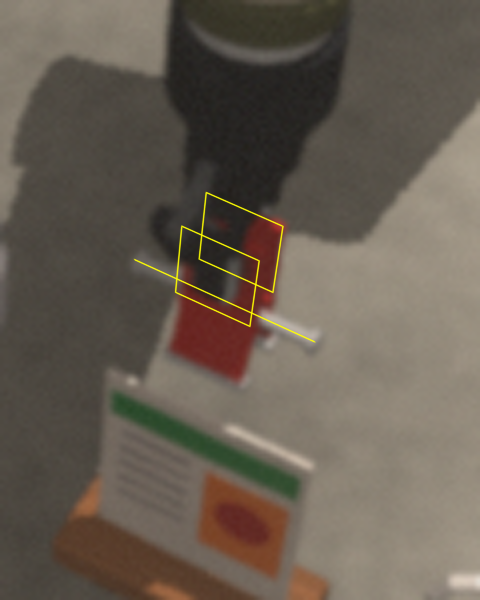

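View pics/z7top.png

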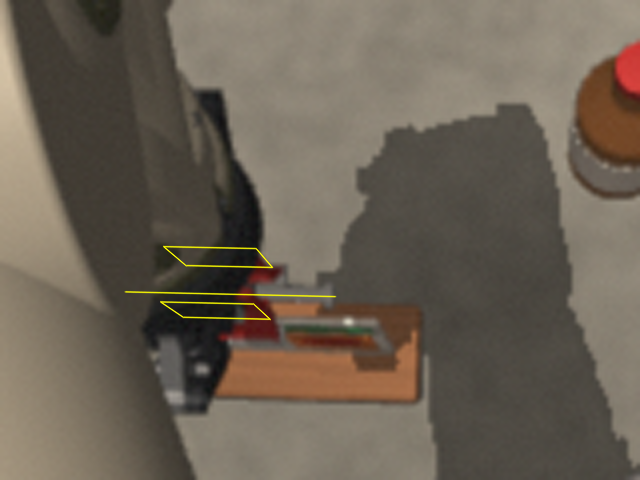

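Run:
```python
from h import *
s=cv2.imread("pics/scene7.png");t=cv2.imread("pics/top7.png")
A=crop(s,320,185,370,235,8);B=crop(t,220,195,270,245,8)
cv2.imwrite("pics/z8.png",np.hstack([A,B]))
```

```text
(no output)
```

View pics/z8.png

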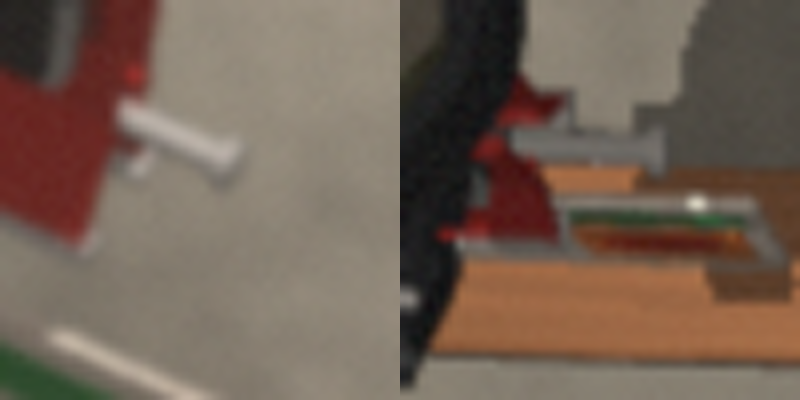

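Run:
```python
from h import *
import pickle
c=pickle.load(open("cams.pkl","rb"))
for z in(.260,.263,.266,.269): print(z,ray(c["scene"],(348.6,204.3),z)-[0,.049,0],ray(c["top"],(251.8,213.3),z)+[0,.049,0])
# jaw lower corner of near (+x) jaw at +y end
u=(320+80.5/8-.5,185+245.5/8-.5); print(u)
for z in(.222,.226,.23): print(z,ray(c["scene"],u,z))
# card edge in these images: scene right end (313,466)/4 , top right end
```

```text
0.26 [0.56139944 0.21424141 0.26      ] [0.5678488  0.21922518 0.26      ]
0.263 [0.56362864 0.21495422 0.263     ] [0.56740654 0.21889087 0.263     ]
0.266 [0.56585784 0.21566704 0.266     ] [0.56696428 0.21855656 0.266     ]
0.269 [0.56808705 0.21637985 0.269     ] [0.56652201 0.21822225 0.269     ]
(329.5625, 215.1875)
0.222 [0.57659134 0.23374148 0.222     ]
0.226 [0.57936334 0.2347863  0.226     ]
0.23 [0.58213535 0.23583112 0.23      ]
```

Request:
send_rows:
  plan:
    - [5,0,1,0,0,0]
    - [12,0,2,0,0,0]
    - [20,0,2,0,0,0]
    - [28,0,2,0,0,0]
    - [36,0,2,0,0,0]
    - [42,0,2,0,0,0]
    - [45,0,2,0,0,0]
    - [45,0,2,0,0,0]
    - [45,0,2,0,0,0]
    - [45,0,2,0,0,0]

```text
clock: 10.9
tcp_pos: [0.567, 0.2136, 0.2386]
orientation: [0.498, 0.502, 0.498, -0.502]
wrist_force: [-0.4, -0.8, -1.4]
finger_gap: 0.021
```

Run:
```python
from h import *
I=[]
for n,b in(("scene",(280,160,360,240)),("top",(190,180,270,260))):
    d=viewer.read_camera(n); f=d["frame"]; I.append(crop(f,*b,5))
cv2.imwrite("pics/z9.png",np.hstack(I)); print(cur()[:2])
```

```text
(array([0.56689688, 0.21361083, 0.2384784 ]), Rotation.from_matrix(array([[ 4.12042270e-04,  9.99973018e-01, -7.33435400e-03],
                            [-2.47254995e-06, -7.33435361e-03, -9.99973103e-01],
                            [-9.99999915e-01,  4.12049322e-04, -5.49580467e-07]])))
```

View pics/z9.png

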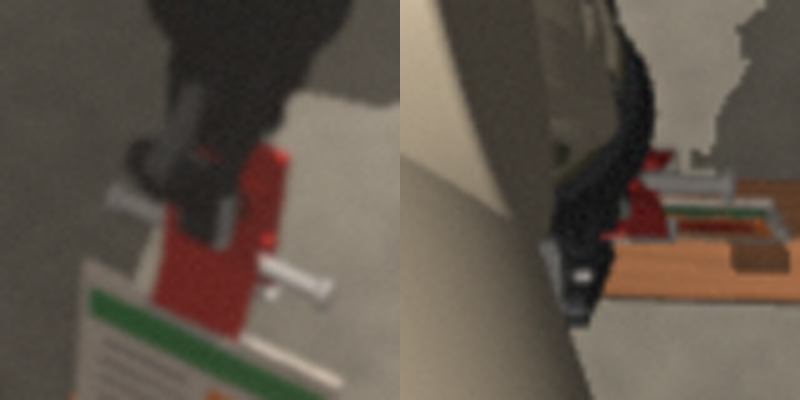

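Request:
send_rows:
  plan:
    - [3,0,0,0,0,0]
    - [7,0,0,0,0,0]
    - [11,0,0,0,0,0]
    - [15,0,0,0,0,0]
    - [19,0,0,0,0,0]
    - [20,0,0,0,0,0]
    - [20,0,0,0,0,0]
    - [20,0,0,0,0,0]
    - [20,0,0,0,0,0]
    - [20,0,0,0,0,0]

```text
clock: 12.25
tcp_pos: [0.5668, 0.2136, 0.2184]
orientation: [0.498, 0.502, 0.498, -0.502]
wrist_force: [-1.2, 0.2, -0.7]
finger_gap: 0.0211
```

Run:
```python
from h import *
I=[]
for n,b in(("scene",(280,170,360,250)),("top",(190,180,270,260))):
    d=viewer.read_camera(n); f=d["frame"]; I.append(crop(f,*b,5))
cv2.imwrite("pics/z10.png",np.hstack(I)); print(cur()[0],cur()[2]["wrist_force"],cur()[2]["ft_torque"])
```

```text
[0.56680304 0.21358244 0.21830638] [ 0.46836111 -1.35702201 -0.78814989] [ 0.02919991  0.0307784  -0.03492745]
```

View pics/z10.png

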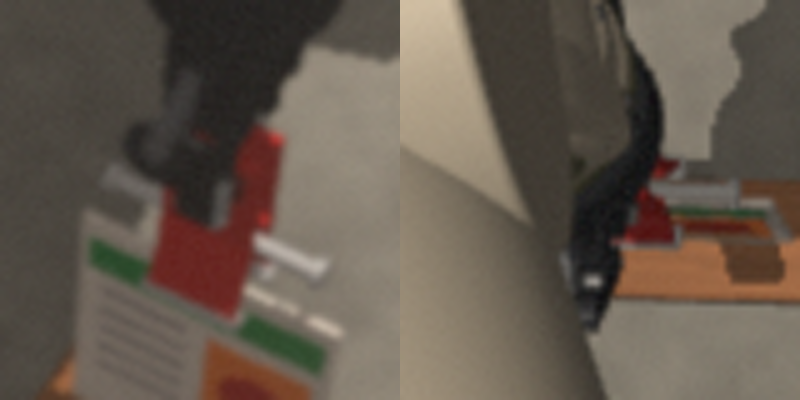

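The near jaw, with its lower edge at (150,275)–(240,320), now covers the card's front face. The force is near zero, so I'm lowering the last 15 mm.

Request:
send_rows:
  plan:
    - [3,0,0,0,0,0]
    - [6,0,0,0,0,0]
    - [9,0,0,0,0,0]
    - [12,0,0,0,0,0]
    - [14,0,0,0,0,0]
    - [15,0,0,0,0,0]
    - [15,0,0,0,0,0]
    - [15,0,0,0,0,0]
    - [15,0,0,0,0,0]
    - [15,0,0,0,0,0]

```text
clock: 13.6
tcp_pos: [0.5668, 0.2136, 0.2033]
orientation: [0.498, 0.502, 0.498, -0.502]
wrist_force: [0.0, 0.1, -1.8]
finger_gap: 0.021
```

Run:
```python
from h import *
I=[]
for n,b in(("scene",(280,170,360,250)),("top",(190,180,270,260))):
    d=viewer.read_camera(n); f=d["frame"]; cv2.imwrite(f"pics/{n}11.png",f); I.append(crop(f,*b,5))
    if n=="top": 
        p=((proj(d,[[.567,.215+e,.165] for e in(-.06,-.022)])-b[:2]+.5)*5-.5); print(p)
cv2.imwrite("pics/z11.png",np.hstack(I)); print(cur()[0],cur()[2]["wrist_force"],cur()[2]["ft_torque"])
```

```text
[[371.2712112  204.53256587]
 [280.93654184 203.06055   ]]
[0.56678555 0.21359362 0.20327404] [ 0.30608506  0.18533671 -0.51294298] [-0.01572759 -0.01499537  0.03712183]
```

View pics/z11.png

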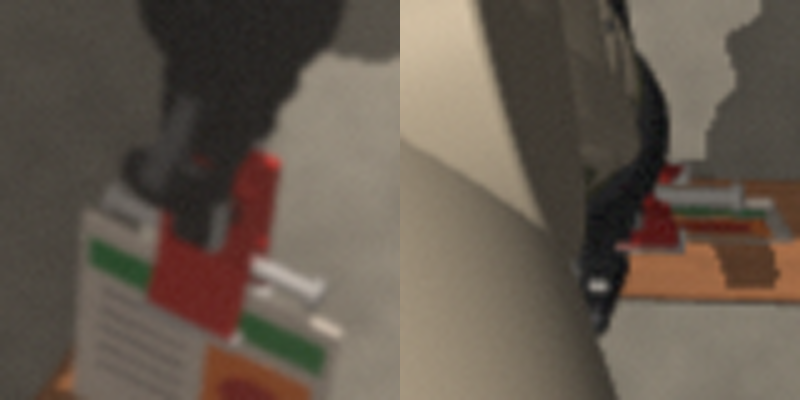

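View pics/scene11.png

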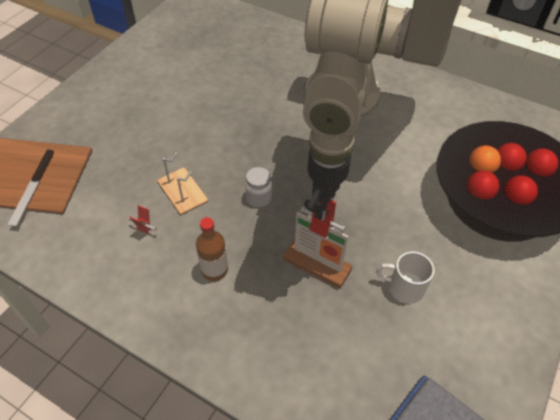

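Run:
```python
from h import *
import pickle
c=pickle.load(open("cams.pkl","rb"))
f=lambda u,v:(280+(u+.5)/5-.5,170+(v+.5)/5-.5)
for z in(.141,.144,.147):
  for n,p in(("jawL",(150,298)),("jawR",(238,339))): print(z,n,ray(c["scene"],f(*p),z))
print("pin+",ray(c["scene"],f(320,293),.185)); 
g=lambda u,v:(190+(u+.5)/5-.5,180+(v+.5)/5-.5)
print("pin-",ray(c["top"],g(339,196),.185),"card ",ray(c["scene"],f(341,336),.165),ray(c["top"],g(371,205),.165))
```

```text
0.141 jawL [0.57463405 0.19299279 0.141     ]
0.141 jawR [0.57422056 0.23449959 0.141     ]
0.144 jawL [0.57654169 0.19383837 0.144     ]
0.144 jawR [0.5761295  0.23521389 0.144     ]
0.147 jawL [0.57844932 0.19468396 0.147     ]
0.147 jawR [0.57803844 0.23592818 0.147     ]
pin+ [0.56550477 0.2632328  0.185     ]
pin- [0.56771669 0.16672825 0.185     ] card  [0.56678818 0.27565973 0.165     ] [0.56680085 0.15510844 0.165     ]
```

Run:
```python
from h import *
print(cur()[2]["clock"],cur()[2]["wrist_force"],cur()[2]["finger_gap"]); print(job.hand_in())
```

```text
13.7 [ 0.30608506  0.18533671 -0.51294298] 0.021017587729246508
the job is handed in; nothing more can be done
None
```

I took the large red clip by its handles with a 30 N grip and lifted it straight up off its hooks. It is now held upright and open over the middle of the recipe card's top edge. I handed in at 13.7 s.

**Grip order:** the grip squeezed the clip while it was still on the hooks, so its jaws opened before the lift rather than after it.

**Last checks:**
- **Opening:** the finger gap held steady at 21 mm. Fully squeezed, the handles should measure about 24 mm, so I take the clip to be at its stop. I did not measure the jaw gap directly.
- **Depth:** the pin is at about z = 0.185 m, so the card's edge sits roughly 20 mm below it and 20 mm above the jaw tips.
- **Centring:** the two cameras put the clip within about 1 mm of the card's middle along the edge. Across the card they agree to about 1–2 mm.
- **Contact:** the wrist force stayed near the sensor noise, about 1–2 N including the clip's own weight, so nothing appears to press on the card.
- **Bystanders:** in the last scene view the bottle, salt jar and mug look unmoved.

**Disagreement:** in the first pictures the cameras differed by up to about 5 mm on where the clip hung and about 3 mm on the card. I used averages and then compared the held clip with the card within each view.

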